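# Load the curing tray and draw the lamp out over it

## Task

Put the three glued ornaments standing about on the right of the table (the bell, the snowflake and the bauble from its cork ring) on the floor of the white curing tray, side by side, setting each one down rather than dropping it. Then press the lock button on the lamp's sleeve fully down so that it stays in, draw the lamp out by its knob until the 150 mm line of the scale on the bar stands at the sleeve's mouth, and finish while still holding it there, because its spring pulls it home as soon as you let go. Leave the other things on the table where they are.

Things in the scene. Friction and masses are not known exactly. Their poses are not given: they have to be found in the camera images.
- bell: Brass bell ornament, 70 g, 49 mm high plus a small wire loop to 57 mm, standing on its mouth. Origin: centre of its underside, z up. The flared lip is 48 mm across and narrows within 16 mm of height; from 16 to 40 mm height it is a nearly straight round body 33 to 31 mm across, to be gripped there.
- snowflake: Flat white-painted wooden snowflake ornament, 30 g, 12 mm thick, lying flat. Origin: centre of its underside, z up. Three straight bars cross at its centre, along its x axis and at 60 and 120 degrees from it; each is 58 mm long over its flat ends, which are 10 mm wide. It is gripped over two opposite ends (58 mm).
- bauble: Green ball ornament, 35 g, 52 mm in diameter, with a small metal cap 14 mm across on top (to 58 mm, its wire loop to 63 mm), resting in the cork ring. Origin: the lowest point of the ball when its cap is up, which stands about 7 mm above the table at the start.
- bauble_center (a point): Centre of the ball of the bauble, about 33 mm above the table at the start.
- bell_center (a point): Point on the bell's axis, 25 mm above its underside.
- snowflake_center (a point): Centre of the snowflake, 6 mm above its underside.
- stand: Low cork ring on the table in which the bauble rests, 44 mm across, 30 mm hole, 12 mm high, loose, 60 g. Origin: centre of its underside. It may be shifted.
- tray: White open plastic tray fixed on the lamp station's base, outside 200 (its x) by 156 (its y) by 42 mm high, walls and floor 4 mm. Origin: centre of its underside, 10 mm above the table, z up. The whole station has these axes: the lamp slides out over the tray along -y; post and sleeve stand on the +y side. The home lamp ends 113 mm from the tray's centre; drawn to 150 mm it is above the centre.
- lamp: Aluminium lamp head, 80 by 74 mm, 36 mm high, on the end of the bar; on its top stands an upright black knob 24 mm across rising 56 mm above the head. Origin: centre of the head, 2 mm above its underside. Same axes as the tray. It slides with the bar, level, about 118 to 160 mm above the table.
- knob_top (a point): Centre of the top of the black pull knob (round, 24 mm across, upright, free height 56 mm below this point), about 216 mm above the table.
- boom (a joint): How far the lamp's steel bar is drawn out of its sleeve, in m: 0 home (start) to 0.18; 0.150 is the 150 mm line. Black lines cross the bar's top, short ones every 10 mm, full-width ones every 50 mm, the first (0) at the lamp; the third one after it is 150. A spring pulls home with 3.6 N at 0, 4.8 N at 0.15. With the lock button up the bar is blocked after 1 to 3 mm.
- sleeve_mouth (a point): Middle of the upper edge of the aluminium sleeve's open end, where the scale is read, 174 mm above the table. The sleeve is 50 mm wide, 44 mm high and runs 220 mm from here along the tray's +y. A post 125 mm behind the mouth carries it on the grey base plate (200 by 490 mm, 10 mm thick).
- button_top (a point): Centre of the top of the round grey lock button, 24 mm across, in a black collar on the sleeve's upper side, 60 mm behind the sleeve's mouth. Up, it stands 193 mm above the table and 11 mm above its collar; it is pressed straight down.
- lock (a joint): Travel of the lock button in m: 0 up (locked, the start), 0.008 fully down (bar free). It needs about 3 N and stays where it is pushed.
- glue_bottle: White glue bottle, 44 mm across, 125 mm high, standing. Origin: centre of its underside. Leave alone.
- sequin_tin: Small round jar with metal lid, 44 mm across, 26 mm high. Origin: centre of its underside. Leave alone.
- brush: Paint brush lying on the table, 170 mm long along its x. Leave alone.
- spoon: Blue plastic spoon lying on the table, about 170 mm long along its x, 9 mm high. Leave alone.
- paint_jar: Amber glass paint jar with white lid, 52 mm across, 60 mm high. Origin: centre of its underside. Leave alone.
- brush_pot: White ceramic pot with thin brushes standing in it, 74 mm across, 85 mm high, the brushes to 170 mm. Origin: centre of its underside. Leave alone.

How it is judged:
By the outcome, as a careful person would: the job done as asked, in the order asked, and still so for the second after the job is handed in, while the arm keeps its last pose, push and grip.
It also fails if it takes over 72 s, if anything falls off the work surface, if the arm or the gripper's body presses on something with over 40 N, if the wrist force passes 120 N, or if a joint passes its speed limit or range.

## Robot

A 7-joint arm with a two-finger parallel gripper is mounted at the origin on the work surface. World frame = base frame: x ahead of the robot, y to its left, z up, the work surface at z = 0. Lengths are in m, angles in rad, forces in N, time in s.
With the tool pointing down it reaches from about 0.4 to 0.875 m from the base axis. Payload 6.5 kg.
Tool frame: the origin (TCP) lies at the very end of the fingers, on their centre line; the grasp point (between the pads) lies 19 mm behind it; z points along the fingers, y is the line along which they close (so a half turn about z gives the same grasp; the last joint's range is limited). The gripper opens to 85 mm and grips with 20 to 120 N. Pads are 22 mm wide; open, the fingers measure 114 mm over their backs; the gripper's body (76 mm by 85 mm) begins 54 mm behind the grasp point. The pads swing forward as they close: fully open they stand 13 mm farther back than shut.
Start: joints at [-1.269, 0.536, -0.004, 1.538, 0.003, 1.067, -0.071], TCP at [0.234, 0.607, 0.231] pointing down, gripper open.
Joint ranges: [-2.7, 2.7], [-0.37, 2.16], [-1.27, 1.26], [0.24, 2.4], [-1.31, 4.45], [0.19, 1.91], [-2.76, 2.76]. Speed limits (rad/s): [2.39, 2.39, 3.14, 3.14, 3.14, 3.14, 3.14].

## Interface

Orientations are given as a 3x3 rotation matrix whose columns are the frame's x, y, z axes.
In Python, from rig import ctrl gives the robot as it stands.
- The arm moves only by the tool step_arm, never from a script. Its argument "moves" is a list of rows, each a list of 5 numbers: the closure, from 0 (fully open) to 1 (shut), then the shift along the tool's x, y, z in mm, then the turn about the tool's z in rad. In form: [[grip, tx, ty, tz, turn], ...]. A call has 1 to 20 rows; each row is the pose to reach, as a shift and turn from the pose commanded when the call began, along the tool's axes at that moment; what a row does not reach only later rows make up. A row lasts 1/10 s, in which the tool goes at most 50 mm and 8.59 degrees, less where a joint would pass 70% of its speed; a pose out of reach is approached as far as the arm can. A call with a gripper value outside its range is refused whole. The fingers move at their own pace and stop on an object; "force" is the grip in N (left out, the last holds). Time passes only in rows, so rows that repeat a pose let the fingers close. It gives the time, the measured TCP pose, the force, the opening and the grip force at its end, in the units of the state.
- ctrl.get_state(): the state, without advancing time (a new reading comes with each control period).
- ctrl.read_camera(name): name is "scene" or "top"; returns a dict with "image" (400x640x3 uint8, blue, green, red), "K" (3x3 intrinsics, pixels), "k1" (the pictures are not rectified: a ray, as slopes to the right and down, at radius r is drawn at 1 + k1 r^2 times it, then the intrinsics apply), "extrinsics" (4x4, takes a point from camera to world coordinates). Camera axes: x right, y up, looking along -z (the intrinsics and any distortion apply to the point x, -y, -z); pixel columns grow to the right and rows downward; lengths in m; the calibration is good to about 2 mm. A picture is of the moment at which its call begins. There is no depth.
- ctrl.hand_in(): hands the job in; it is judged then, once.
The state is a dict: "clock": time; "q": joint angles; "dq": joint speeds; "joint_torque": joint torques, N m; "tool_pos": TCP position; "tcp_rot": TCP orientation; "contact_force": force on the tool from outside, world axes, zero at the start; "ft_torque": the same for the moment, N m; "gripper_width": finger opening in m; "grasp_force": force on a finger pad.
Only numpy, scipy, OpenCV 4.12 (cv2) and the standard library are available. Lean on these libraries where they do the work, as an engineer would, in place of code of your own. Each camera call takes 0.05 s, during which the arm holds its last target. There are 200 camera calls.

## Working session

There is one attempt and no reset: what is moved stays moved. The work goes in short steps, Python scripts to look and compute and a tool call to move; the robot and the scene stay as the last step left them, time stands still between calls to the robot, and variables do not carry over. Pictures are saved under pics/ and viewed, at most 10 in all, crops included, and the job is handed in when it is done.

Besides the shell and the picture viewer there is one more tool, called after "Emit:" as name(argument=value, ...) on one line, values as JSON. step_arm: Moves the arm, as the interface text tells. Its arguments: {"type":"object","properties":{"moves":{"type":"array","items":{"type":"array","items":{"type":"number"}}},"force":{"type":"number"}},"required":["moves"]}

```bash
mkdir -p pics; cat > h.py <<'E'
import sys; sys.path.insert(0,'.')
import numpy as np, cv2
from rig import ctrl
def cam(n):
    return ctrl.read_camera(n)
def ray(c,u,v):
    K=np.array(c['K']);d=np.array([(u-K[0,2])/K[0,0],(v-K[1,2])/K[1,1]])
    r=np.linalg.norm(d);s=r
    for _ in range(30): s=r/(1+c['k1']*s*s)
    d=d*(s/r if r>0 else 1)
    T=np.array(c['extrinsics']);return T[:3,3],T[:3,:3]@np.array([d[0],-d[1],-1])
def onz(c,u,v,z):
    o,d=ray(c,u,v);return o+d*(z-o[2])/d[2]
def proj(c,p):
    T=np.array(c['extrinsics']);q=T[:3,:3].T@(np.array(p)-T[:3,3]);d=np.array([q[0],-q[1]])/-q[2]
    d=d*(1+c['k1']*d@d);K=np.array(c['K']);return K[0,0]*d[0]+K[0,2],K[1,1]*d[1]+K[1,2]
def tri(c1,p1,c2,p2):
    o1,d1=ray(c1,*p1);o2,d2=ray(c2,*p2)
    s=np.linalg.lstsq(np.c_[d1,-d2],o2-o1,rcond=None)[0]
    a=o1+s[0]*d1;b=o2+s[1]*d2;return (a+b)/2,np.linalg.norm(a-b)
E
ls; python3 - <<'E'
from h import *
np.set_printoptions(precision=4,suppress=True)
for n in('scene','top'):
    c=cam(n);cv2.imwrite(f'pics/{n}0.png',c['image']);print(n,c['K'],c['k1'],c['extrinsics'])
s=ctrl.get_state();print(s)
E
```

```text
h.py
pics
scene [[373.0182   0.     316.1547]
 [  0.     373.0182 193.7351]
 [  0.       0.       1.    ]] -0.03915098431256502 [[-0.5575 -0.4611  0.6904  1.1257]
 [ 0.8301 -0.2969  0.472   0.3566]
 [-0.0126  0.8362  0.5483  0.6352]
 [ 0.      0.      0.      1.    ]]
top [[470.2039   0.     328.2652]
 [  0.     470.2039 200.1635]
 [  0.       0.       1.    ]] -0.09928339708263058 [[ 0.0206  0.9803 -0.1967  0.2859]
 [-0.9998  0.0205 -0.0027 -0.0673]
 [ 0.0014  0.1967  0.9805  1.2296]
 [ 0.      0.      0.      1.    ]]
{'clock': 0.1, 'q': array([-1.2692,  0.5371, -0.0044,  1.5388,  0.0026,  1.0673, -0.0712]), 'dq': array([ 0.001 , -0.0019, -0.0004, -0.0036, -0.0009, -0.0005,  0.0013]), 'joint_torque': array([  0.002 , -58.4559,   1.0518, -25.9773,   0.0127,   0.0046,
         0.    ]), 'tool_pos': array([0.2335, 0.606 , 0.2305]), 'tcp_rot': array([[-0.9331,  0.3595, -0.0005],
       [ 0.3595,  0.9331, -0.0016],
       [-0.0001, -0.0016, -1.    ]]), 'contact_force': array([0.1789, 0.0861, 0.1646]), 'ft_torque': array([ 0.0503,  0.008 , -0.0521]), 'grasp_force': 0.0, 'gripper_width': 0.08536520181269606}
```

View pics/scene0.png

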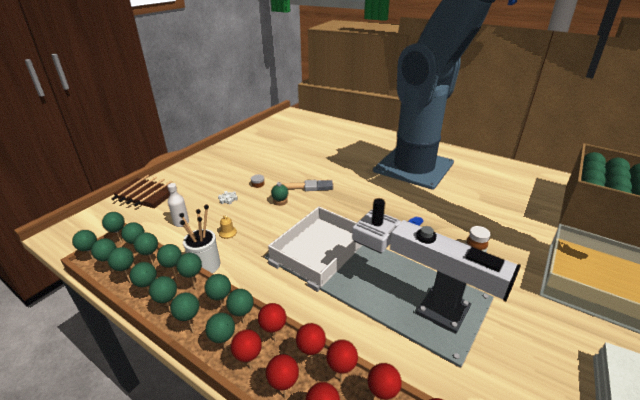

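View pics/top0.png

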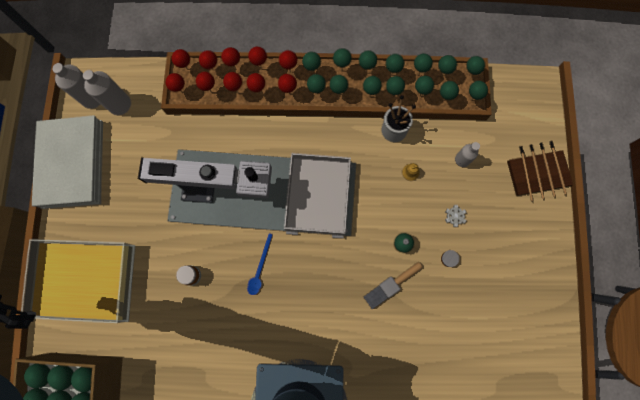

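The top view (+x up, -y right) shows the bell at (412,171), the snowflake at (456,216), the bauble at (404,243), the tray around (320,195), the knob near (252,172) and the button at (207,171). Next I'll measure these.

```bash
python3 - <<'E'
from h import *
np.set_printoptions(precision=4,suppress=True)
t=cam('top');s=cam('scene')
I=t['image'];J=s['image']
H=cv2.cvtColor(I,cv2.COLOR_BGR2HSV);G=cv2.cvtColor(J,cv2.COLOR_BGR2HSV)
def blobs(m,box,mn=25):
    x0,y0,x1,y1=box;mm=np.zeros(m.shape,np.uint8);mm[y0:y1,x0:x1]=m[y0:y1,x0:x1]
    n,l,st,ce=cv2.connectedComponentsWithStats(mm)
    return [(st[i].tolist(),ce[i].round(1).tolist()) for i in range(1,n) if st[i][4]>mn]
print('bauble top',blobs(cv2.inRange(H,(65,60,10),(100,255,255)),(380,225,430,260)))
print('bauble sc',blobs(cv2.inRange(G,(65,60,10),(100,255,255)),(262,175,300,212)))
print('bell top',blobs(cv2.inRange(H,(10,170,30),(35,255,255)),(395,155,430,185)))
print('bell sc',blobs(cv2.inRange(G,(10,170,30),(35,255,255)),(212,205,242,245)))
print('snow top',blobs(cv2.inRange(H,(0,0,120),(180,70,255)),(438,200,476,232)))
print('snow sc',blobs(cv2.inRange(G,(0,0,120),(180,70,255)),(212,185,245,208)))
a=cv2.resize(I[130:280,270:490],None,fx=3.6,fy=3.6,interpolation=cv2.INTER_CUBIC)
cv2.imwrite('pics/t1.png',a)
b=cv2.resize(I[140:240,130:360],None,fx=3.4,fy=3.4,interpolation=cv2.INTER_CUBIC)
cv2.imwrite('pics/t2.png',b)
E
```

```text
bauble top [([395, 234, 19, 18, 230], [403.5, 242.7])]
bauble sc [([272, 185, 15, 16, 185], [279.2, 192.3])]
bell top [([403, 164, 16, 16, 210], [410.7, 171.5])]
bell sc []
snow top [([446, 205, 20, 22, 222], [455.5, 215.1])]
snow sc [([218, 191, 20, 14, 191], [227.5, 196.9])]
```

View pics/t1.png

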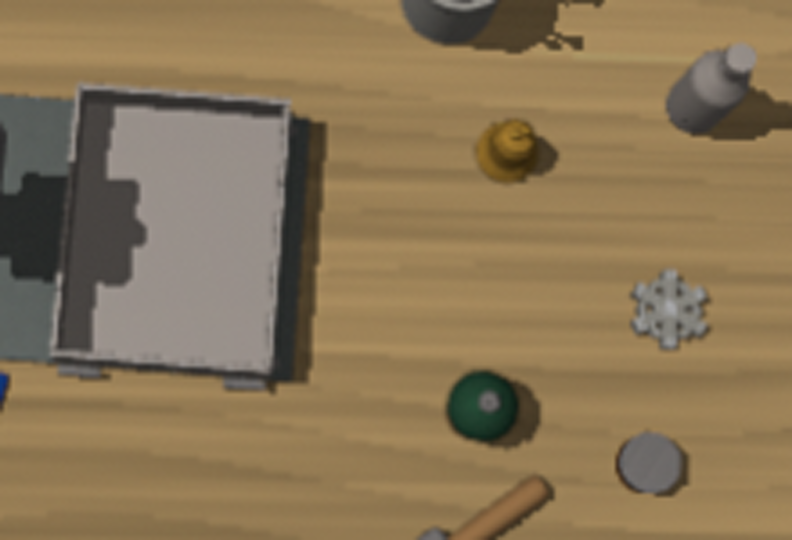

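View pics/t2.png

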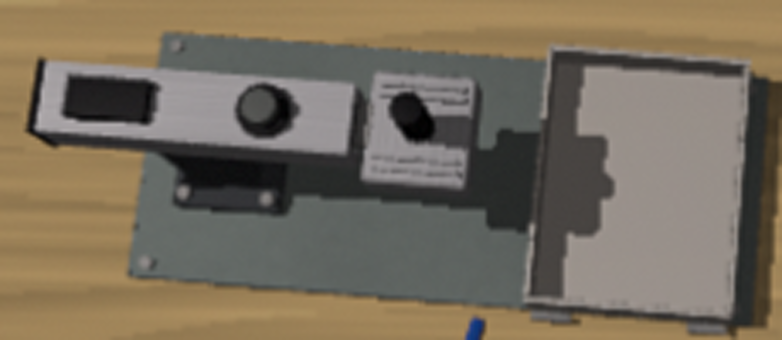

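The crops show four things:
- **Tray:** the rim corners in the first crop are at about (79,86), (291,101), (270,377) and (53,357).
- **Snowflake:** one arm lies nearly along the image vertical, at (670,309).
- **Bauble:** its cap is up.
- **Lamp, second crop:** the knob top is at about (405,102), the button at (262,107), and the sleeve mouth edge runs from (360,84) to (352,155).

```bash
python3 - <<'E'
from h import *
np.set_printoptions(precision=4,suppress=True)
t=cam('top');s=cam('scene');I=t['image'];H=cv2.cvtColor(I,cv2.COLOR_BGR2HSV)
f1=lambda u,v:((u+.5)/3.6+270-.5,(v+.5)/3.6+130-.5)
f2=lambda u,v:((u+.5)/3.4+130-.5,(v+.5)/3.4+140-.5)
P=[onz(t,*f1(*p),.052) for p in((79,86),(291,101),(270,377),(53,357))]
print('tray',*P,'c',np.mean(P,0),[np.linalg.norm(P[i]-P[i-1]) for i in range(4)])
ax=(P[0]+P[1]-P[2]-P[3]);ay=(P[0]+P[3]-P[1]-P[2]);print('ang x',np.degrees(np.arctan2(ax[1],ax[0])),'y',np.degrees(np.arctan2(ay[1],ay[0])))
print('bauble',onz(t,403.5,242.7,.033),'sc',tri(t,(403.5,242.7),s,(279.2,192.3)))
print('bell lip',onz(t,*f1(506,152),.004),'body/top',onz(t,*f1(515,138),.045))
print('snow',onz(t,455.5,215.1,.01),tri(t,(455.5,215.1),s,(227.5,196.9)))
m=cv2.inRange(H,(0,0,120),(180,70,255))[200:232,438:476];v,u=np.nonzero(m)
W=np.array([onz(t,a+438,b+200,.012)[:2] for a,b in zip(u,v)]);c=W.mean(0);c=(W.min(0)+W.max(0))/2*0+c
d=W-c;r=np.hypot(*d.T);th=np.arctan2(d[:,1],d[:,0]);w=(r>.014)
z=(w*np.exp(6j*th)).sum();print('snow c',c,'ang',np.degrees(np.angle(z))/6,abs(z)/w.sum(),r.max())
print('knob',onz(t,*f2(405,102),.216));print('button',onz(t,*f2(262,107),.193))
print('mouth',onz(t,*f2(356,119),.174))
print('sleeve corners',onz(t,*f2(360,84),.174),onz(t,*f2(352,155),.174),onz(t,*f2(44,62),.174),onz(t,*f2(36,128),.174))
print('tin',onz(t,*f1(651,462),.026)); print('pot',onz(t,*f1(450,0),.085))
g=cv2.resize(s['image'][165:260,150:430],None,fx=2.8,fy=2.8,interpolation=cv2.INTER_CUBIC);cv2.imwrite('pics/s1.png',g)
E
```

```text
tray [0.6442 0.0342 0.052 ] [ 0.6361 -0.1195  0.052 ] [ 0.4351 -0.1071  0.052 ] [0.446  0.0453 0.052 ] c [ 0.5403 -0.0368  0.052 ] [np.float64(0.19853078681928008), np.float64(0.15399357792545787), np.float64(0.20136804063764274), np.float64(0.15280863341316572)]
ang x -3.3735638079591492 y 86.44548892687766
bauble [ 0.4189 -0.2587  0.033 ] sc (array([ 0.4192, -0.2591,  0.032 ]), np.float64(0.000565541551422279))
bell lip [ 0.6143 -0.2835  0.004 ] body/top [ 0.6139 -0.2831  0.045 ]
snow [ 0.4972 -0.4018  0.01  ] (array([ 0.4971, -0.4018,  0.0079]), np.float64(0.0013283949431281486))
snow c [ 0.4968 -0.4011] ang -2.0598554139185157 0.41816642995103787 0.029870951654906743
knob [0.555  0.1145 0.216 ]
button [0.5559 0.2156 0.193 ]
mouth [0.5535 0.1551 0.174 ]
sleeve corners [0.5783 0.1539 0.174 ] [0.5282 0.1563 0.174 ] [0.5906 0.3779 0.174 ] [0.5432 0.3786 0.174 ]
tin [ 0.3824 -0.3811  0.026 ]
pot [ 0.7039 -0.231   0.085 ]
```

View pics/s1.png

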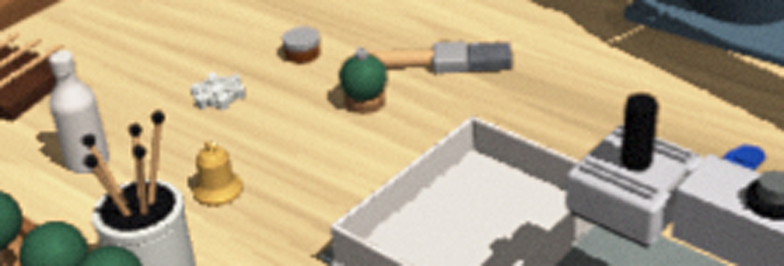

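The two views agree and the geometry matches the station description. I'll write a helper that gives shifts in tool axes and start towards the bell.

```bash
cat > g.py <<'E'
from h import *
# usage: g.py x y z yaw_of_tool_y_deg
def go(x,y,z,yaw):
    s=ctrl.get_state();R=s['tcp_rot'];p=s['tool_pos']
    d=R.T@(np.array([x,y,z])-p)*1000
    a=np.degrees(np.arctan2(R[1,1],R[0,1]));e=(yaw-a+90)%180-90
    print('shift',d.round(1),'turn',round(-np.radians(e),4),'| pos',p.round(4),'yaw',a.round(2),'t',round(s['clock'],2),'F',s['contact_force'].round(1),'w',round(s['gripper_width'],4),'gf',round(s['grasp_force'],1),'q7',s['q'][6].round(2))
go(*map(float,sys.argv[1:]))
E
python3 g.py .614 -.283 .16 86.5
```

```text
shift [-674.6 -693.1   71.4] turn -0.3066 | pos [0.2336 0.6063 0.231 ] yaw 68.93 t 0.3 F [-0.1  0.8 -0.3] w 0.0856 gf 0.0 q7 -0.07
```

Emit:
step_arm(moves=[[0, -675, -693, 0, -0.307], [0, -675, -693, 0, -0.307], [0, -675, -693, 0, -0.307], [0, -675, -693, 0, -0.307], [0, -675, -693, 0, -0.307], [0, -675, -693, 0, -0.307], [0, -675, -693, 0, -0.307], [0, -675, -693, 0, -0.307], [0, -675, -693, 0, -0.307], [0, -675, -693, 0, -0.307], [0, -675, -693, 0, -0.307], [0, -675, -693, 0, -0.307], [0, -675, -693, 0, -0.307], [0, -675, -693, 0, -0.307], [0, -675, -693, 0, -0.307], [0, -675, -693, 0, -0.307], [0, -675, -693, 0, -0.307], [0, -675, -693, 0, -0.307], [0, -675, -693, 0, -0.307], [0, -675, -693, 0, -0.307]])

```text
clock: 2.3
tool_pos: [0.6143, -0.2891, 0.2311]
tcp_rot: [[-0.998, 0.066, 0.0], [0.066, 0.998, -0.004], [-0.0, -0.004, -1.0]]
contact_force: [-0.6, 0.3, -0.4]
gripper_width: 0.0858
grasp_force: 0.0
```

```bash
python3 g.py .614 -.283 .008 86.5
```

```text
shift [  0.7   6.9 223.1] turn -0.0048 | pos [ 0.6143 -0.2891  0.2311] yaw 86.22 t 2.3 F [-0.6  0.3 -0.4] w 0.0858 gf 0.0 q7 2.02
```

Emit:
step_arm(moves=[[0, 0, 0, 40, 0], [0, 0, 0, 80, 0], [0, 0, 0, 120, 0], [0, 0, 0, 150, 0], [0, 0, 0, 175, 0], [0, 0, 0, 195, 0], [0, 0, 0, 210, 0], [0, 0, 0, 218, 0], [0, 0, 0, 222, 0], [0, 0, 0, 223, 0]])

```text
clock: 3.3
tool_pos: [0.6148, -0.283, 0.0086]
tcp_rot: [[-0.998, 0.061, 0.001], [0.061, 0.998, -0.0], [-0.001, -0.0, -1.0]]
contact_force: [0.5, 0.5, 1.1]
gripper_width: 0.0852
grasp_force: 0.0
```

```bash
python3 g.py .614 -.283 .008 86.5
```

```text
shift [ 0.8 -0.1  0.6] turn 0.0003 | pos [ 0.6148 -0.283   0.0086] yaw 86.52 t 3.3 F [0.5 0.5 1.1] w 0.0852 gf 0.0 q7 2.07
```

Close gently, then lift.

Emit:
step_arm(moves=[[0.3, 0, 0, 0, 0], [0.45, 0, 0, 0, 0], [0.55, 0, 0, 0, 0], [0.65, 0, 0, 0, 0], [0.7, 0, 0, 0, 0], [0.75, 0, 0, 0, 0], [0.8, 0, 0, 0, 0], [0.8, 0, 0, 0, 0]], force=30)

```text
clock: 4.1
tool_pos: [0.6148, -0.2831, 0.0092]
tcp_rot: [[-0.998, 0.061, 0.001], [0.061, 0.998, -0.0], [-0.001, -0.0, -1.0]]
contact_force: [-2.6, 0.6, 5.6]
gripper_width: 0.0356
grasp_force: 24.7
```

Emit:
step_arm(moves=[[0.85, 0, 0, -10, 0], [0.85, 0, 0, -40, 0], [0.85, 0, 0, -80, 0], [0.85, 0, 0, -110, 0], [0.85, 0, 0, -120, 0], [0.85, 0, 0, -120, 0]])

```text
clock: 4.7
tool_pos: [0.6153, -0.2832, 0.13]
tcp_rot: [[-0.998, 0.061, 0.003], [0.061, 0.998, -0.001], [-0.003, -0.001, -1.0]]
contact_force: [0.2, 0.4, -1.1]
gripper_width: 0.0319
grasp_force: 70.0
```

```bash
python3 g.py .6036 -.0458 .024 86.5
```

```text
shift [ 26.4 236.3 105.7] turn 0.0004 | pos [ 0.6153 -0.2832  0.13  ] yaw 86.52 t 4.7 F [ 0.2  0.4 -1.1] w 0.0319 gf 70.0 q7 2.04
```

```bash
python3 - <<'E'
from h import *
s=cam('scene');print(proj(s,(.615,-.283,.12)),proj(s,(.615,-.283,.169)))
u,v=map(int,proj(s,(.615,-.283,.14)))
cv2.imwrite('pics/b1.png',cv2.resize(s['image'][v-45:v+45,u-55:u+55],None,fx=5,fy=5,interpolation=cv2.INTER_CUBIC));print(u-55,v-45)
E
```

```text
(np.float64(220.95257259907214), np.float64(195.87656009614608)) (np.float64(217.91099945973207), np.float64(179.19134810578907))
164 144
```

View pics/b1.png

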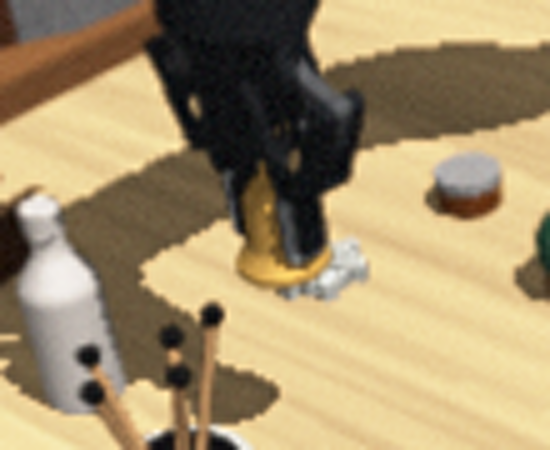

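The bell hangs upright in the fingers, with its lip at about (221,198) as expected. Carry it to the tray.

Emit:
step_arm(moves=[[0.85, 3, 25, 0, 0], [0.85, 9, 70, 0, 0], [0.85, 15, 118, 0, 0], [0.85, 20, 165, 0, 0], [0.85, 24, 205, 0, 0], [0.85, 26, 228, 10, 0], [0.85, 26, 236, 30, 0], [0.85, 26, 236, 55, 0], [0.85, 26, 236, 78, 0], [0.85, 26, 236, 92, 0], [0.85, 26, 236, 98, 0], [0.85, 26, 236, 101, 0], [0.85, 26, 236, 103, 0], [0.85, 26, 236, 104, 0], [0.85, 26, 236, 104.5, 0], [0.85, 26, 236, 104.5, 0]])

```text
clock: 6.35
tool_pos: [0.6033, -0.0458, 0.0248]
tcp_rot: [[-0.998, 0.061, 0.001], [0.061, 0.998, 0.0], [-0.001, 0.0, -1.0]]
contact_force: [-1.9, -0.4, 4.6]
gripper_width: 0.0321
grasp_force: 71.7
```

```bash
python3 g.py .6036 -.0458 .0235 86.5
```

```text
shift [-0.3  0.   1.3] turn 0.0002 | pos [ 0.6033 -0.0458  0.0248] yaw 86.51 t 6.35 F [-1.9 -0.4  4.6] w 0.0321 gf 71.7 q7 1.72
```

It touches the floor (about 5 N). Release, then go up.

Emit:
step_arm(moves=[[0.6, 0, 0, 0, 0], [0.5, 0, 0, 0, 0], [0.3, 0, 0, 0, 0], [0.2, 0, 0, 0, 0], [0.2, 0, 0, -10, 0], [0.2, 0, 0, -40, 0], [0.2, 0, 0, -80, 0], [0.1, 0, 0, -115, 0], [0, 0, 0, -130, 0]])

```text
clock: 7.25
tool_pos: [0.6048, -0.046, 0.158]
tcp_rot: [[-0.998, 0.061, 0.006], [0.061, 0.998, -0.0], [-0.006, 0.0, -1.0]]
contact_force: [0.1, 0.2, -0.2]
gripper_width: 0.0854
grasp_force: 0.0
```

```bash
python3 g.py .497 -.4014 -.002 58; python3 - <<'E'
from h import *
t=cam('top');cv2.imwrite('pics/x.png',t['image']);s=cam('scene')
for n,c in(('top',t),('sc',s)):
    m=cv2.inRange(cv2.cvtColor(c['image'],cv2.COLOR_BGR2HSV),(10,170,30),(35,255,255))
    k=proj(c,(.603,-.046,.035));print(k)
    w=np.zeros_like(m);a,b=map(int,k);w[b-18:b+18,a-18:a+18]=m[b-18:b+18,a-18:a+18]
    print(n,cv2.connectedComponentsWithStats(w)[2:])
E
```

```text
shift [  86.8 -361.3  159.4] turn 0.4973 | pos [ 0.6048 -0.046   0.158 ] yaw 86.5 t 7.25 F [ 0.1  0.2 -0.2] w 0.0854 gf 0.0 q7 1.68
(np.float64(322.0173216976202), np.float64(171.06763589226588))
top (array([[     0,      0,    640,    400, 255984],
       [   327,    170,      4,      9,     16]], dtype=int32), array([[319.49941403, 199.50158994],
       [328.875     , 174.0625    ]]))
(np.float64(301.23286806443105), np.float64(253.57303047023268))
sc (array([[     0,      0,    640,    400, 255998],
       [   300,    243,      1,      1,      1],
       [   294,    256,      1,      1,      1]], dtype=int32), array([[319.50017578, 199.49960937],
       [300.        , 243.        ],
       [294.        , 256.        ]]))
```

Emit:
step_arm(moves=[[0, 6, -25, 0, 0.05], [0, 17, -70, 0, 0.1], [0, 28, -118, 0, 0.18], [0, 40, -166, 0, 0.26], [0, 51, -214, 0, 0.35], [0, 62, -262, 0, 0.42], [0, 73, -308, 0, 0.47], [0, 81, -343, 10, 0.497], [0, 85, -361, 40, 0.497], [0, 85, -361, 75, 0.497], [0, 85, -361, 105, 0.497], [0, 85, -361, 115, 0.497], [0, 85, -361, 115, 0.497]])

```text
clock: 8.65
tool_pos: [0.4937, -0.4002, 0.0364]
tcp_rot: [[-0.848, 0.53, -0.004], [0.53, 0.848, 0.002], [0.005, -0.0, -1.0]]
contact_force: [-0.6, -0.4, 0.9]
gripper_width: 0.0855
grasp_force: 0.0
```

```bash
python3 g.py .497 -.4014 -.002 58;  python3 - <<'E'
from h import *
t=cam('top');s=cam('scene')
for n,c in(('top',t),('sc',s)):
    m=cv2.inRange(cv2.cvtColor(c['image'],cv2.COLOR_BGR2HSV),(10,150,30),(35,255,255))
    k=proj(c,(.603,-.046,.035))
    w=np.zeros_like(m);a,b=map(int,k);w[b-18:b+18,a-18:a+18]=m[b-18:b+18,a-18:a+18]
    print(n,k,cv2.connectedComponentsWithStats(w)[2:])
E
```

```text
shift [-3.6  0.7 38.4] turn -0.0005 | pos [ 0.4937 -0.4002  0.0364] yaw 57.97 t 8.65 F [-0.6 -0.4  0.9] w 0.0855 gf 0.0 q7 1.93
top (np.float64(322.0173216976202), np.float64(171.06763589226588)) (array([[     0,      0,    640,    400, 255795],
       [   315,    165,     16,     16,    205]], dtype=int32), array([[319.49764069, 199.52153091],
       [322.44390244, 172.63414634]]))
sc (np.float64(301.23286806443105), np.float64(253.57303047023268)) (array([[     0,      0,    640,    400, 255799],
       [   294,    243,     17,     21,    201]], dtype=int32), array([[319.51397386, 199.45763666],
       [301.71641791, 253.41293532]]))
```

The bell stands in the tray, centred where I expected. Descend on the snowflake.

Emit:
step_arm(moves=[[0, -3, 1, 15, 0], [0, -3, 1, 27, 0], [0, -3, 1, 34, 0], [0, -3, 1, 37, 0], [0, -3, 1, 38, 0], [0.1, -3, 1, 38, 0]])

```text
clock: 9.35
tool_pos: [0.4991, -0.4017, 0.0009]
tcp_rot: [[-0.848, 0.529, 0.0], [0.529, 0.848, -0.0], [-0.0, -0.0, -1.0]]
contact_force: [-0.3, 1.0, 0.5]
gripper_width: 0.0767
grasp_force: 0.0
```

```bash
python3 g.py .497 -.4014 -.002 58
```

```text
shift [ 2.  -0.8  2.9] turn 0.0006 | pos [ 0.4991 -0.4017  0.0009] yaw 58.03 t 9.35 F [-0.3  1.   0.5] w 0.0767 gf 0.0 q7 1.94
```

Emit:
step_arm(moves=[[0.1, 2, -1, 2, 0], [0.15, 2, -1, 3, 0], [0.2, 2, -1, 3, 0], [0.25, 2, -1, 3, 0], [0.3, 2, -1, 3, 0], [0.35, 2, -1, 3, 0], [0.4, 2, -1, 3, 0], [0.42, 2, -1, 3, 0]], force=25)

```text
clock: 10.15
tool_pos: [0.497, -0.4014, -0.0018]
tcp_rot: [[-0.848, 0.529, 0.0], [0.529, 0.848, -0.0], [-0.0, 0.0, -1.0]]
contact_force: [-1.6, 0.9, 5.5]
gripper_width: 0.0569
grasp_force: 26.8
```

```bash
python3 g.py .497 -.4014 -.002 58
```

```text
shift [ 0.1 -0.   0.2] turn 0.0008 | pos [ 0.497  -0.4014 -0.0018] yaw 58.05 t 10.15 F [-1.6  0.9  5.5] w 0.0569 gf 26.8 q7 1.95
```

Emit:
step_arm(moves=[[0.5, 0, 0, -5, 0], [0.5, 0, 0, -20, 0], [0.5, 0, 0, -55, 0], [0.5, 0, 0, -90, 0], [0.5, 0, 0, -110, 0], [0.5, 0, 0, -115, 0], [0.5, 0, 0, -115, 0]])

```text
clock: 10.85
tool_pos: [0.4973, -0.4016, 0.1137]
tcp_rot: [[-0.848, 0.529, 0.001], [0.529, 0.848, -0.001], [-0.002, 0.0, -1.0]]
contact_force: [-0.4, -0.1, -0.3]
gripper_width: 0.0572
grasp_force: 27.0
```

```bash
python3 g.py .540 -.042 .014 86.5;  python3 - <<'E'
from h import *
s=cam('scene')
u,v=map(int,proj(s,(.497,-.4014,.12)))
cv2.imwrite('pics/b2.png',cv2.resize(s['image'][v-45:v+45,u-55:u+55],None,fx=5,fy=5,interpolation=cv2.INTER_CUBIC));print(u-55,v-45)
E
```

```text
shift [154.2 327.7  99.5] turn -0.4966 | pos [ 0.4973 -0.4016  0.1137] yaw 58.05 t 10.85 F [-0.4 -0.1 -0.3] w 0.0572 gf 27.0 q7 1.9
166 119
```

View pics/b2.png

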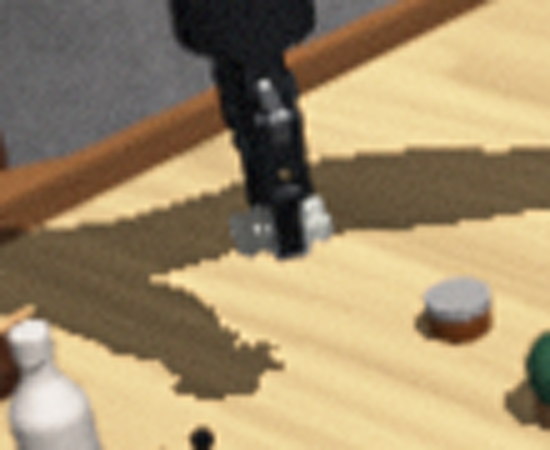

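The snowflake is held level between the fingers. Carry it to the tray's middle.

Emit:
step_arm(moves=[[0.5, 10, 22, 0, -0.05], [0.5, 30, 62, 0, -0.12], [0.5, 50, 106, 0, -0.2], [0.5, 70, 150, 0, -0.28], [0.5, 90, 193, 0, -0.35], [0.5, 110, 236, 0, -0.42], [0.5, 130, 278, 0, -0.47], [0.5, 146, 311, 0, -0.497], [0.5, 154, 327, 20, -0.497], [0.5, 154, 328, 50, -0.497], [0.5, 154, 328, 75, -0.497], [0.5, 154, 328, 90, -0.497], [0.5, 154, 328, 96, -0.497], [0.5, 154, 328, 99, -0.497], [0.5, 154, 328, 101, -0.497], [0.5, 154, 328, 101.5, -0.497]])

```text
clock: 12.5
tool_pos: [0.5403, -0.0419, 0.0121]
tcp_rot: [[-0.998, 0.061, 0.001], [0.061, 0.998, -0.0], [-0.001, 0.0, -1.0]]
contact_force: [-1.4, 0.2, 6.2]
gripper_width: 0.0569
grasp_force: 27.5
```

```bash
python3 g.py .540 -.042 .0122 86.5
```

```text
shift [ 0.3 -0.2 -0.1] turn -0.0001 | pos [ 0.5403 -0.0419  0.0121] yaw 86.5 t 12.5 F [-1.4  0.2  6.2] w 0.0569 gf 27.5 q7 1.75
```

Emit:
step_arm(moves=[[0.35, 0, 0, 0, 0], [0.25, 0, 0, 0, 0], [0.15, 0, 0, 0, 0], [0.1, 0, 0, 0, 0], [0.1, 0, 0, -8, 0], [0.1, 0, 0, -30, 0], [0.1, 0, 0, -70, 0], [0, 0, 0, -110, 0], [0, 0, 0, -130, 0], [0, 0, 0, -130, 0]])

```text
clock: 13.5
tool_pos: [0.5422, -0.0417, 0.145]
tcp_rot: [[-0.998, 0.061, 0.007], [0.061, 0.998, 0.0], [-0.007, 0.001, -1.0]]
contact_force: [0.2, 0.1, 0.2]
gripper_width: 0.0854
grasp_force: 0.0
```

```bash
python3 g.py .419 -.259 .012 86.5
```

```text
shift [ 110.6 -224.5  132.1] turn 0.0001 | pos [ 0.5422 -0.0417  0.145 ] yaw 86.51 t 13.5 F [0.2 0.1 0.2] w 0.0854 gf 0.0 q7 1.68
```

Emit:
step_arm(moves=[[0, 9, -20, 0, 0], [0, 28, -58, 0, 0], [0, 48, -100, 0, 0], [0, 68, -142, 0, 0], [0, 88, -182, 0, 0], [0, 102, -212, 5, 0], [0, 108, -224, 25, 0], [0, 108, -224, 50, 0], [0, 108, -224, 65, 0], [0, 108, -224, 65, 0], [0, 108, -224, 65, 0]])

```text
clock: 14.6
tool_pos: [0.4181, -0.2585, 0.0762]
tcp_rot: [[-0.998, 0.061, -0.001], [0.061, 0.998, 0.0], [0.001, 0.0, -1.0]]
contact_force: [0.1, -0.2, 0.3]
gripper_width: 0.0856
grasp_force: 0.0
```

```bash
python3 g.py .419 -.259 .011 86.5; python3 - <<'E'
from h import *
t=cam('top');s=cam('scene')
for n,c in(('top',t),('sc',s)):
    m=cv2.inRange(cv2.cvtColor(c['image'],cv2.COLOR_BGR2HSV),(65,60,10),(100,255,255))
    a,b=map(int,proj(c,(.419,-.259,.033)))
    w=np.zeros_like(m);w[b-15:b+15,a-15:a+15]=m[b-15:b+15,a-15:a+15]
    print(n,(a,b),cv2.connectedComponentsWithStats(w)[2][1:])
E
```

```text
shift [-1.  -0.5 65.2] turn 0.0003 | pos [ 0.4181 -0.2585  0.0762] yaw 86.52 t 14.6 F [ 0.1 -0.2  0.3] w 0.0856 gf 0.0 q7 2.22
top (403, 242) [[401 228   1   1   1]
 [394 237   1   1   1]
 [417 240   1   1   1]
 [390 242   1   1   1]
 [409 242   1   1   1]
 [416 243   1   1   1]
 [397 244   1   1   1]
 [402 247   1   1   1]
 [407 246   1   1   1]
 [414 246   2   2   2]
 [404 250   1   2   2]
 [417 251   1   1   1]
 [410 253   3   3   4]]
sc (279, 192) [[272 186  15  15 177]]
```

Emit:
step_arm(moves=[[0, -0.5, -0.5, 25, 0], [0, -0.5, -0.5, 45, 0], [0, -0.5, -0.5, 57, 0], [0, -0.5, -0.5, 63, 0], [0.1, -0.5, -0.5, 65, 0], [0.2, -0.5, -0.5, 65, 0], [0.25, -0.5, -0.5, 65, 0], [0.3, -0.5, -0.5, 65, 0], [0.35, -0.5, -0.5, 65, 0], [0.4, -0.5, -0.5, 65, 0], [0.45, -0.5, -0.5, 65, 0], [0.5, -0.5, -0.5, 65, 0]])

```text
clock: 15.9
tool_pos: [0.4192, -0.2593, 0.0116]
tcp_rot: [[-0.998, 0.061, 0.001], [0.061, 0.998, -0.0], [-0.001, -0.0, -1.0]]
contact_force: [-0.1, 0.4, 5.5]
gripper_width: 0.0507
grasp_force: 25.2
```

Emit:
step_arm(moves=[[0.5, 0, 0, -5, 0], [0.5, 0, 0, -20, 0], [0.5, 0, 0, -55, 0], [0.5, 0, 0, -90, 0], [0.5, 0, 0, -110, 0], [0.5, 0, 0, -115, 0], [0.5, 0, 0, -115, 0]])

```text
clock: 16.6
tool_pos: [0.4191, -0.2591, 0.1266]
tcp_rot: [[-0.998, 0.06, 0.001], [0.06, 0.998, -0.0], [-0.001, -0.0, -1.0]]
contact_force: [0.3, -1.0, -0.2]
gripper_width: 0.0507
grasp_force: 26.3
```

```bash
python3 g.py .478 -.038 .018 86.5;  python3 - <<'E'
from h import *
s=cam('scene');p=(.419,-.259,.033+.115)
u,v=map(int,proj(s,p));print(u,v)
a=cv2.resize(s['image'][v-35:v+55,u-55:u+55],None,fx=3.6,fy=3.6,interpolation=cv2.INTER_CUBIC)
u,v=map(int,proj(s,(.54,-.04,.02)))
b=cv2.resize(s['image'][v-45:v+45,u-55:u+55],None,fx=3.6,fy=3.6,interpolation=cv2.INTER_CUBIC)
cv2.imwrite('pics/b3.png',np.hstack([a,b]))
m=cv2.inRange(cv2.cvtColor(s['image'],cv2.COLOR_BGR2HSV),(65,60,10),(100,255,255))
u,v=map(int,proj(s,p));w=np.zeros_like(m);w[v-15:v+15,u-15:u+15]=m[v-15:v+15,u-15:u+15];print(cv2.connectedComponentsWithStats(w)[2][1:])
E
```

```text
shift [-45.3 224.3 108.6] turn 0.0006 | pos [ 0.4191 -0.2591  0.1266] yaw 86.53 t 16.6 F [ 0.3 -1.  -0.2] w 0.0507 gf 26.3 q7 2.19
276 157
[[261 143   1   1   1]
 [268 142   1   1   1]
 [288 142   1   1   1]
 [263 145   1   1   1]
 [265 144   5   5   9]
 [287 144   1   1   1]
 [286 147   1   1   1]
 [288 146   1   1   1]
 [287 148   2   2   2]
 [267 151   1   1   1]
 [268 150  13  16 171]
 [287 151   3   3   4]
 [283 152   2   3   3]
 [284 156   1   1   1]
 [284 159   1   1   1]
 [286 158   1   1   1]
 [285 160   2   2   3]]
```

View pics/b3.png

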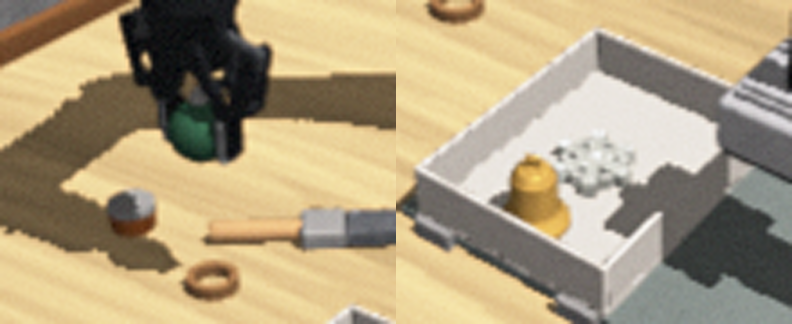

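The bauble is held with its cap up and the cork ring stayed on the table. The bell and snowflake are fine in the tray.

Emit:
step_arm(moves=[[0.5, -4, 20, 0, 0], [0.5, -12, 60, 0, 0], [0.5, -21, 104, 0, 0], [0.5, -30, 148, 0, 0], [0.5, -38, 190, 0, 0], [0.5, -43, 214, 0, 0], [0.5, -45, 224, 15, 0], [0.5, -45, 224, 45, 0], [0.5, -45, 224, 75, 0], [0.5, -45, 224, 93, 0], [0.5, -45, 224, 101, 0], [0.5, -45, 224, 104, 0], [0.5, -45, 224, 106, 0], [0.5, -45, 224, 107, 0], [0.5, -45, 224, 107.5, 0], [0.5, -45, 224, 107.5, 0]])

```text
clock: 18.25
tool_pos: [0.4778, -0.0382, 0.0193]
tcp_rot: [[-0.998, 0.061, 0.001], [0.061, 0.998, 0.0], [-0.001, 0.0, -1.0]]
contact_force: [0.2, 0.7, -0.2]
gripper_width: 0.0508
grasp_force: 26.3
```

```bash
python3 g.py .478 -.038 .0185 86.5
```

```text
shift [-0.2  0.2  0.8] turn 0.0004 | pos [ 0.4778 -0.0382  0.0193] yaw 86.52 t 18.25 F [ 0.2  0.7 -0.2] w 0.0508 gf 26.3 q7 1.77
```

Emit:
step_arm(moves=[[0.5, 0, 0, 0.5, 0], [0.5, 0, 0, 1, 0], [0.5, 0, 0, 1.3, 0], [0.5, 0, 0, 1.3, 0]])

```text
clock: 18.65
tool_pos: [0.4784, -0.0383, 0.0186]
tcp_rot: [[-0.998, 0.061, 0.002], [0.061, 0.998, 0.0], [-0.002, 0.0, -1.0]]
contact_force: [-1.4, 0.3, 12.1]
gripper_width: 0.0506
grasp_force: 27.1
```

Contact. Ease off slightly and open slowly.

Emit:
step_arm(moves=[[0.5, 0, 0, -0.6, 0], [0.42, 0, 0, -0.6, 0], [0.38, 0, 0, -0.6, 0], [0.34, 0, 0, -0.6, 0], [0.3, 0, 0, -0.6, 0], [0.22, 0, 0, -0.6, 0], [0.1, 0, 0, -0.6, 0], [0, 0, 0, -0.6, 0], [0, 0, 0, -15, 0], [0, 0, 0, -50, 0], [0, 0, 0, -95, 0], [0, 0, 0, -140, 0], [0, 0, 0, -185, 0], [0, 0, 0, -220, 0], [0, 0, 0, -240, 0], [0, 0, 0, -250, 0], [0, 0, 0, -250, 0]])

```text
clock: 20.35
tool_pos: [0.4779, -0.0382, 0.2682]
tcp_rot: [[-0.998, 0.061, 0.002], [0.061, 0.998, 0.0], [-0.002, 0.0, -1.0]]
contact_force: [-0.8, 0.1, 0.1]
gripper_width: 0.0854
grasp_force: 0.0
```

```bash
python3 g.py .556 .2155 .215 86.5; python3 - <<'E'
from h import *
s=cam('scene');t=cam('top')
u,v=map(int,proj(s,(.54,-.04,.02)))
b=cv2.resize(s['image'][v-50:v+50,u-55:u+55],None,fx=3.6,fy=3.6,interpolation=cv2.INTER_CUBIC)
u,v=map(int,proj(t,(.54,-.04,.02)))
a=cv2.resize(t['image'][v-50:v+50,u-55:u+55],None,fx=3.6,fy=3.6,interpolation=cv2.INTER_CUBIC)
cv2.imwrite('pics/b4.png',np.hstack([a,b]))
E
```

```text
shift [-62.5 257.9  53.4] turn 0.0005 | pos [ 0.4779 -0.0382  0.2682] yaw 86.53 t 20.35 F [-0.8  0.1  0.1] w 0.0854 gf 0.0 q7 1.59
```

View pics/b4.png

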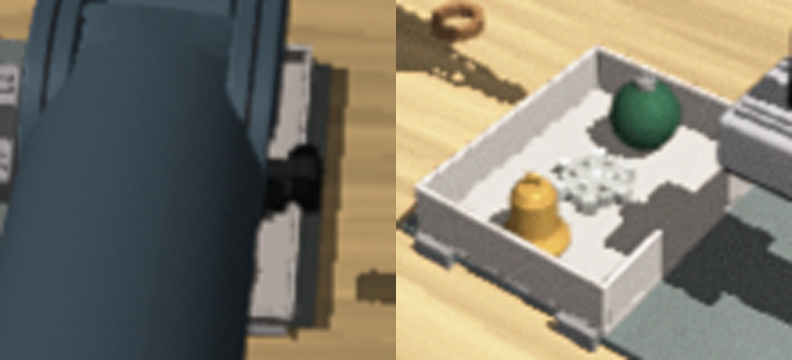

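All three stand side by side in the tray. Now the button, with the fingers shut and a quarter turn for the later knob grip.

Emit:
step_arm(moves=[[0.5, -5, 15, 0, 0.14], [1, -12, 50, 0, 0.28], [1, -24, 98, 0, 0.42], [1, -36, 146, 0, 0.56], [1, -48, 194, 0, 0.7], [1, -58, 235, 0, 0.84], [1, -62, 254, 0, 0.98], [1, -62.5, 258, 0, 1.12], [1, -62.5, 258, 0, 1.26], [1, -62.5, 258, 0, 1.4], [1, -62.5, 258, 10, 1.52], [1, -62.5, 258, 30, 1.57], [1, -62.5, 258, 45, 1.57], [1, -62.5, 258, 53, 1.57], [1, -62.5, 258, 53, 1.57]])

```text
clock: 21.95
tool_pos: [0.5544, 0.215, 0.2126]
tcp_rot: [[0.059, 0.998, -0.003], [0.998, -0.059, -0.002], [-0.002, -0.003, -1.0]]
contact_force: [1.0, -0.1, -0.3]
gripper_width: -0.0003
grasp_force: 0.0
```

```bash
python3 g.py .556 .2155 .185 -3.5
```

```text
shift [ 0.7  1.6 27.6] turn 0.0021 | pos [0.5544 0.215  0.2126] yaw -3.38 t 21.95 F [ 1.  -0.1 -0.3] w -0.0003 gf 0.0 q7 -0.24
```

Emit:
step_arm(moves=[[1, 0, 0, 10, 0], [1, 0, 0, 18, 0], [1, 0, 0, 22, 0], [1, 0, 0, 25, 0], [1, 0, 0, 27, 0], [1, 0, 0, 29, 0], [1, 0, 0, 30, 0], [1, 0, 0, 30.5, 0], [1, 0, 0, 31, 0]])

```text
clock: 22.85
tool_pos: [0.5554, 0.2154, 0.185]
tcp_rot: [[0.06, 0.998, -0.0], [0.998, -0.06, 0.001], [0.001, -0.001, -1.0]]
contact_force: [-8.4, -2.7, 18.6]
gripper_width: -0.0001
grasp_force: 9.1
```

The button reached its stop (z = 0.185 under 18 N). Rise, open and move over the knob.

Emit:
step_arm(moves=[[1, 0, 0, -8, 0], [1, 0, 0, -30, 0], [0.5, 0, 0, -58, 0], [0, 0, 0, -70, 0], [0, -20, -2, -72, 0], [0, -55, -3, -72, 0], [0, -88, -4, -72, 0], [0, -102, -4, -70, 0], [0, -102, -4, -60, 0], [0, -102, -4, -60, 0]])

```text
clock: 23.85
tool_pos: [0.5442, 0.1147, 0.2415]
tcp_rot: [[0.059, 0.998, -0.003], [0.998, -0.059, -0.0], [-0.0, -0.003, -1.0]]
contact_force: [0.3, 1.5, 0.3]
gripper_width: 0.0849
grasp_force: 0.0
```

```bash
python3 g.py .5515 .1135 .168 -3.5; python3 - <<'E'
from h import *
s=cam('scene');u,v=map(int,proj(s,(.555,.16,.18)))
cv2.imwrite('pics/b5.png',cv2.resize(s['image'][v-50:v+50,u-65:u+65],None,fx=5,fy=5,interpolation=cv2.INTER_CUBIC))
E
```

```text
shift [-0.8  7.6 73.5] turn 0.0017 | pos [0.5442 0.1147 0.2415] yaw -3.4 t 23.85 F [0.3 1.5 0.3] w 0.0849 gf 0.0 q7 -0.1
```

View pics/b5.png

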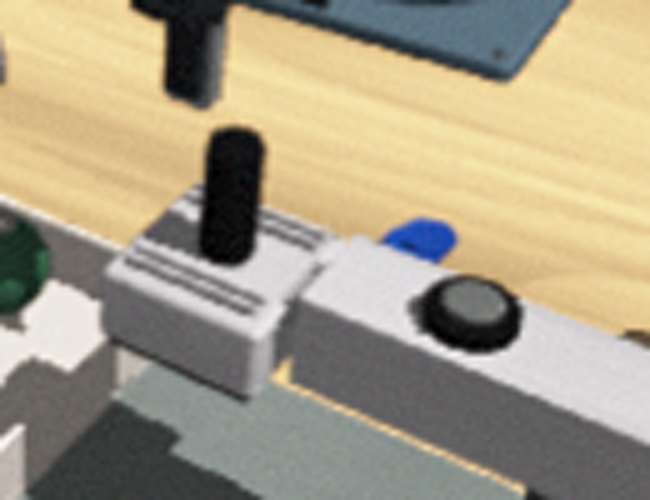

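The button is seated in its collar, and the knob top is at crop (236,140). I'll refine the knob position from that.

```bash
python3 - <<'E'
from h import *
s=cam('scene');u,v=map(int,proj(s,(.555,.16,.18)))
print(onz(s,u-65+236.5/5-.5,v-50+140.5/5-.5,.216), onz(s,u-65+474.5/5-.5,v-50+300.5/5-.5,.185))
E
python3 g.py .552 .1135 .168 -3.5
```

```text
[0.55109897 0.11440072 0.216     ] [0.55721962 0.21959805 0.185     ]
shift [-1.7  7.3 74.5] turn 0.0036 | pos [0.5449 0.1156 0.2425] yaw -3.29 t 23.95 F [0.9 0.1 0.7] w 0.0855 gf 0.0 q7 -0.11
```

Emit:
step_arm(moves=[[0, -0.5, 7, 5, 0], [0, -0.5, 7, 20, 0], [0, -0.5, 7, 40, 0], [0, -0.5, 7, 58, 0], [0, -0.5, 7, 68, 0], [0, -0.5, 7, 72, 0], [0, -0.5, 7, 73, 0], [0, -0.5, 7, 73, 0]])

```text
clock: 24.75
tool_pos: [0.5529, 0.1131, 0.171]
tcp_rot: [[0.06, 0.998, 0.001], [0.998, -0.06, 0.0], [0.0, 0.001, -1.0]]
contact_force: [-0.4, -0.3, 0.9]
gripper_width: 0.0856
grasp_force: 0.0
```

```bash
python3 g.py .552 .1145 .168 -3.5
```

```text
shift [ 1.4 -1.   3. ] turn 0.0012 | pos [0.5529 0.1131 0.171 ] yaw -3.43 t 24.75 F [-0.4 -0.3  0.9] w 0.0856 gf 0.0 q7 -0.04
```

Emit:
step_arm(moves=[[0.3, 1, -1, 2, 0], [0.5, 1, -1, 2, 0], [0.6, 1, -1, 2, 0], [0.7, 1, -1, 2, 0], [0.75, 1, -1, 2, 0], [0.8, 1, -1, 2, 0], [0.85, 1, -1, 2, 0], [0.9, 1, -1, 2, 0], [1, 1, -1, 2, 0], [1, 1, -1, 2, 0]], force=60)

```text
clock: 25.75
tool_pos: [0.5512, 0.1141, 0.1689]
tcp_rot: [[0.06, 0.998, -0.0], [0.998, -0.06, 0.0], [0.0, -0.0, -1.0]]
contact_force: [-2.7, -0.1, 5.3]
gripper_width: 0.0222
grasp_force: 58.6
```

```bash
python3 g.py .552 .1145 .168 -3.5; python3 -c "
from h import *
print(ctrl.get_state()['tool_pos'])"
```

```text
shift [0.5 0.7 0.9] turn 0.0011 | pos [0.5512 0.1141 0.1689] yaw -3.43 t 25.75 F [-2.7 -0.1  5.3] w 0.0222 gf 58.6 q7 -0.04
[0.55124314 0.11405495 0.16887832]
```

Pull out along the tool's -x.

Emit:
step_arm(moves=[[1, -2, 0, 0, 0], [1, -7, 0, 0, 0], [1, -15, 0, 0, 0], [1, -25, 0, 0, 0], [1, -36, 0, 0, 0], [1, -48, 0, 0, 0], [1, -60, 0, 0, 0], [1, -72, 0, 0, 0], [1, -84, 0, 0, 0], [1, -96, 0, 0, 0], [1, -108, 0, 0, 0], [1, -119, 0, 0, 0], [1, -129, 0, 0, 0], [1, -137, 0, 0, 0], [1, -143, 0, 0, 0], [1, -147, 0, 0, 0], [1, -149, 0, 0, 0], [1, -150, 0, 0, 0], [1, -150, 0, 0, 0], [1, -150, 0, 0, 0]])

```text
clock: 27.75
tool_pos: [0.5427, -0.0343, 0.1689]
tcp_rot: [[0.059, 0.998, 0.0], [0.998, -0.059, 0.002], [0.002, 0.0, -1.0]]
contact_force: [-1.4, 4.9, 5.9]
gripper_width: 0.0228
grasp_force: 58.5
```

```bash
python3 - <<'E'
from h import *
np.set_printoptions(precision=4,suppress=True)
st=ctrl.get_state();p=st['tool_pos'];d=p-[.55124,.11405,.16888];R=st['tcp_rot']
print(p,'along',d@R[:,0]*1e3,'side',d@R[:,1]*1e3,st['contact_force'],st['gripper_width'],st['grasp_force'])
s=cam('scene');g=cv2.cvtColor(s['image'],cv2.COLOR_BGR2GRAY)
# bar's top along the station axis from lamp to mouth; sample brightness
ax=np.array([.0600,.998]);m=np.array([.5525,.155]);sd=np.array([.998,-.06])
for off in(-.004,0.,.004):
    L=[]
    for k in np.arange(-.17,.02,.002):
        u,v=proj(s,(*(m+k*ax+off*sd),.166));L.append(int(cv2.getRectSubPix(g,(1,1),(float(u),float(v)))[0,0]))
    print(off,L)
E
```

```text
[ 0.5427 -0.0343  0.1689] along -148.57387770788253 side 0.22452729967040505 [-1.3785  4.9231  5.9478] 0.02275968033712379 58.46551537513733
-0.004 [220, 220, 221, 221, 219, 219, 221, 219, 211, 198, 188, 184, 182, 169, 122, 120, 150, 176, 171, 155, 151, 169, 178, 171, 149, 140, 164, 176, 164, 134, 130, 165, 180, 172, 153, 147, 168, 176, 162, 123, 122, 160, 180, 172, 144, 141, 166, 177, 162, 131, 143, 174, 182, 162, 129, 140, 171, 181, 167, 136, 135, 170, 177, 160, 125, 132, 169, 178, 165, 138, 147, 170, 179, 164, 128, 136, 171, 180, 156, 130, 142, 170, 177, 150, 108, 152, 208, 223, 224, 224, 223, 224, 226, 224, 221]
0.0 [219, 219, 220, 220, 219, 217, 216, 217, 212, 196, 185, 181, 179, 171, 139, 126, 150, 176, 173, 152, 144, 168, 179, 175, 157, 140, 162, 178, 170, 139, 129, 160, 177, 171, 146, 152, 171, 182, 167, 132, 129, 160, 179, 178, 153, 151, 172, 178, 166, 140, 148, 173, 182, 164, 129, 131, 169, 180, 166, 135, 133, 173, 181, 162, 124, 128, 166, 181, 166, 136, 148, 169, 178, 162, 126, 135, 169, 175, 155, 129, 143, 171, 173, 155, 114, 151, 208, 222, 222, 221, 221, 223, 222, 223, 223]
0.004 [217, 220, 222, 220, 220, 220, 218, 217, 214, 199, 186, 181, 181, 163, 132, 114, 145, 172, 174, 162, 156, 166, 180, 181, 172, 161, 172, 180, 176, 165, 154, 170, 179, 180, 163, 153, 170, 183, 168, 131, 124, 159, 179, 178, 169, 164, 175, 181, 178, 160, 150, 172, 181, 175, 159, 143, 169, 178, 168, 155, 153, 173, 181, 163, 123, 128, 167, 182, 178, 166, 160, 171, 180, 172, 155, 152, 173, 178, 164, 149, 160, 173, 174, 159, 125, 154, 210, 223, 223, 221, 222, 222, 223, 222, 222]
```

The TCP moved 148.6 mm. Now I'll read the scale itself, from the comb of lines against the mouth edge in both cameras.

```bash
cat > sc.py <<'E'
from h import *
ax=np.array([.0600,.998]);m=np.array([.5515,.155]);sd=np.array([.998,-.06])
def prof(c,g,ks,z,offs=np.arange(-.005,.0051,.001)):
    P=[[proj(c,(*(m+k*ax+o*sd),z)) for k in ks] for o in offs]
    P=np.array(P,np.float32);return cv2.remap(g,P[...,0].copy(),P[...,1].copy(),cv2.INTER_LINEAR).astype(float).mean(0)
C={n:cam(n) for n in('scene','top')};np.set_printoptions(precision=1,suppress=True,linewidth=200)
for n,c in C.items():
    g=cv2.cvtColor(c['image'],cv2.COLOR_BGR2GRAY)
    ke=np.arange(-.02,.02,.0005);e=prof(c,g,ke,.174);ed=ke[np.argmax(np.gradient(e))]*1e3
    print(n,'edge k mm',ed,e[::4].astype(int))
    for z in(.150,.155,.16,.165,.17):
        k=np.arange(-.115,-.015,.0005);p=prof(c,g,k,z);p=p-p.mean()
        per=.01;F=(p*np.exp(-2j*np.pi*k/per)).sum()
        ph=((np.angle(F)+np.pi)/(-2*np.pi)*-1*per*1e3) # dark crest position: p~cos(2pi k/per+a), a=arg F ; dark at 2pi k/per=-... 
        a=np.angle(F);dark=((np.pi+a)/(2*np.pi)*10)%10
        print(z,'line phase',round(dark,2),'edge-line mod10',round((ed-dark)%10,2),'amp',abs(F)/len(k))
    if n=='top': print(prof(c,g,np.arange(-.15,.02,.002),.16).astype(int))
E
python3 sc.py
```

```text
scene edge k mm 4.000000000000021 [187 179 181 190 191 185 174 180 191 191 181 174 193 217 223 224 223 223 222 222]
0.15 line phase 1.08 edge-line mod10 2.92 amp 2.9349882914750443
0.155 line phase 7.87 edge-line mod10 6.13 amp 3.5201544322672413
0.16 line phase 4.61 edge-line mod10 9.39 amp 6.5012849037782585
0.165 line phase 1.59 edge-line mod10 2.41 amp 10.825890013887495
0.17 line phase 8.65 edge-line mod10 5.35 amp 8.675250431262095
top edge k mm 4.500000000000021 [138 135 129 137 139 136 120  78  61  59  57  73 119 173 183 183 182 183 183 183]
0.15 line phase 2.11 edge-line mod10 2.39 amp 1.684531544847763
0.155 line phase 2.47 edge-line mod10 2.03 amp 1.915242916161816
0.16 line phase 2.92 edge-line mod10 1.58 amp 1.9148698595708646
0.165 line phase 3.39 edge-line mod10 1.11 amp 1.644674984710344
0.17 line phase 3.71 edge-line mod10 0.79 amp 1.1731923926031718
[ 41  42  43  45  45  46  47  48  48  49  50  50  50  51  53  54  56  57  57  57  58  58  59  60  60  61  62  62  63  63  64  65  66  66  66  67  67  68  68  68  69  69  69  69  70  70  70  71  71
  71  71  72  71  72  71  70  70  69  71  81 100 119 126 122 127 137 138 134 118 127 137 137 129  91  67  60  58  60  85 143 177 183 183 183 183]
```

Both views put the 150 line about 1.5 mm inside the mouth, which matches the TCP's 148.6 mm. Pull 1.4 mm more.

Emit:
step_arm(moves=[[1, -0.7, 0, 0, 0], [1, -1.4, 0, 0, 0], [1, -1.4, 0, 0, 0], [1, -1.4, 0, 0, 0], [1, -1.4, 0, 0, 0], [1, -1.4, 0, 0, 0], [1, -1.4, 0, 0, 0], [1, -1.4, 0, 0, 0]])

```text
clock: 28.7
tool_pos: [0.5426, -0.0355, 0.1689]
tcp_rot: [[0.059, 0.998, 0.0], [0.998, -0.059, 0.002], [0.002, 0.0, -1.0]]
contact_force: [-1.2, 4.8, 5.7]
gripper_width: 0.0226
grasp_force: 58.5
```

```bash
cat > e.py <<'E'
from h import *
np.set_printoptions(precision=4,suppress=True)
s=cam('scene');st=ctrl.get_state();d=st['tool_pos']-[.55124,.11405,.16888];R=st['tcp_rot']
print('along',d@R[:,0]*1e3,st['contact_force'],st['gripper_width'],st['grasp_force'])
g=cv2.cvtColor(s['image'],cv2.COLOR_BGR2GRAY)
from sc import prof
E
sed -i '/^C=/,$d' sc.py
cat >> e.py <<'E'
k=np.arange(-.16,.012,.0005);p=prof(s,g,k,.16)
from scipy.signal import find_peaks
i=find_peaks(-p,prominence=6)[0];i=i[(k[i]>-.15)];print((k[i]*1e3).round(1))
H=cv2.cvtColor(s['image'],cv2.COLOR_BGR2HSV)
for n,q,lo,hi in(('bell',(.603,-.046,.035),(10,150,30),(35,255,255)),('bauble',(.478,-.038,.04),(65,60,10),(100,255,255))):
    a,b=map(int,proj(s,q));m=cv2.inRange(H,lo,hi)[b-20:b+20,a-20:a+20];mo=cv2.moments(m,True);print(n,(a,b),mo['m00'],(a-20+mo['m10']/mo['m00'],b-20+mo['m01']/mo['m00']) if mo['m00'] else 0)
E
python3 e.py
```

```text
along -149.83132018593471 [-2.385   4.0147  5.3383] 0.022726659371923214 58.50722551345825
[-146.5 -136.  -125.5 -116.  -105.5  -96.5  -85.5  -76.   -66.   -56.
  -46.   -36.   -26.   -16.    -4.5]
bell (301, 253) 200.0 (301.65, 253.23)
bauble (332, 225) 241.0 (332.4896265560166, 226.28215767634856)
```

The 150 line now extrapolates to k = 4.2 mm with the mouth edge at 4.0 mm, and the TCP shows 149.8 mm. The bell and bauble haven't moved. Handing in while holding.

```bash
python3 -c "
from h import *
print(ctrl.hand_in())"
```

```text
the job is handed in; nothing more can be done
None
```

I handed the job in with all three ornaments set down side by side in the tray, the lock button pressed fully in, and the lamp held by its knob with the 150 mm line at the sleeve's mouth (arm travel 149.8 mm); no verdict came back.

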